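# Load a tube into a ratchet-lift bath

## Task

Lift the tube rack out of the bath by its black grip alone, letting the pawl click over the teeth, until the white block hangs clear above the tank rim, and let go with the pawl holding it. Stand the orange-capped tube upright in the empty pocket of the raised rack, all the way down. Then squeeze the red release lever to the grip to lift the pawl, ease the rack down in the hand until it rests gently on the brass stop collar, and only then let go; leave everything else where it is.

Things in the scene. Friction and masses are not known exactly. Their poses are not given: they have to be found in the camera images.
- stand: Lift-out tube bath, fixed, 250 (x) x 310 mm (y): white base plate 12 mm thick, origin at the centre of its underside, x axis away from the robot at yaw 0. It carries the tank (tank_mouth), a low grey control box before the tank, and the toothed post (post_top) with its stop collar.
- tank_mouth (a point): Centre of the mouth of the open steel tank, outside 130 (x) x 170 mm (y), at rim height, 102 mm above the bench. The white block of the rack goes down into it.
- post_top (a point): Top centre of the square steel post (20 x 16 mm, 270 mm tall), saw teeth on its -y face, that the lift slides on. Below the lift a brass stop collar is clamped on it. Its height differs each time and is not reported: the lift's buffer meets it somewhere between 5 and 26 mm of lift. Force on it over 25 N counts as slammed or pressed.
- lift (a joint): Height of the lift (sleeve, grip, lever and rack, 0.6 to 0.95 kg, friction 1.5 N) above its lowest position, m, 0 to 0.098. The pawl holds it on teeth at 0.018, 0.030, 0.042, 0.054, 0.066, 0.078 and 0.090; pulled up it clicks past each (5 to 8 N over its weight). At 0.078 and 0.090 the block hangs clear of the tank. With the pawl lifted it drops until held or on the collar.
- lever (a joint): Angle of the release lever, rad: 0 at rest (pawl in), 0.22 squeezed to its stop; the pawl is clear of the teeth above 0.12. Sprung back; about 7 N at the red bar squeeze it fully. Passing a tooth swings it to about 0.11 by itself.
- grip (a point): On the axis of the black upright grip of the lift, 15 mm below its top; axes those of the stand. The grip is 20 mm (x) by 16 mm (y), 58 mm tall, and stands on a bracket 43 mm below this point. Taken across its 20 mm (x) it lifts the rack without touching the lever. The post stands 90 mm behind it (+x).
- lever_bar (a point): Centre of the upright red release bar, 12 mm diameter, its top 15 mm above this point. At rest it stands 26 mm to -y of the grip's axis (40 mm across both, outside to outside, along the stand's y). Squeezed towards the grip it moves 10 mm (30 mm across) and lifts the pawl. Grip and bar ride on the lift.
- block (a point): Centre of the underside of the white tube block, 100 x 140 x 50 mm (x, y, z), that hangs from the lift by an end plate; axes those of the stand. Five places hold fixed white-capped tubes standing 61 mm above the block, spaced 48 mm (x) and 42 mm (y); the middle one at the front (-x) is the empty pocket.
- buffer: Black rubber buffer, 36 x 32 x 8 mm, sprung (5 N per mm, 2.5 mm travel) under the sleeve of the lift on the post: the part that comes down on the brass stop collar. Origin on the post's axis, 92 mm below its underside.
- pocket (a point): Centre of the floor of the empty pocket in the white block: round, 19 mm wide, 44 mm deep, open to the top, axis vertical
- tube: Glass tube to load: 16 mm diameter, 105 mm tall, rounded foot, orange cap 19 mm diameter and 19 mm tall at the top, 30 g. Origin at the centre of its underside, z along it. It starts upright in one of the four places of the tube rack
- tuberack: Clear acrylic tube rack on a black foot, fixed to the bench, 206 x 58 x 60 mm (x, y, z), origin under its centre; four pockets of 19 mm along its x, at -66, -22, 22 and 66 mm, floors 20 mm above the bench; tubes stand 65 mm out of it
- spare1: White-capped tube, otherwise like the orange one; stays in the tube rack
- spare2: as spare1
- spare3: as spare1
- cell: Polished steel pressure cell, 60 mm wide, 95 mm tall, with a brass nipple; origin under its centre; a bystander
- gauge: Black pressure gauge lying face up, 60 mm wide, 24 mm tall; a bystander
- cellcap: Dark steel screw cap, 44 mm wide, 18 mm tall; a bystander
- washbottle: White bottle, 60 mm wide, 150 mm tall, blue cap; a bystander
- dish: Glass dish, 84 mm wide, 18 mm tall; a bystander

How it is judged:
By the outcome, as a careful person would: the job done as asked, in the order asked, and still so for the second after the job is handed in, with the robot touching nothing.
It also fails if it takes over 58 s, if anything falls off the work surface, if the arm or the gripper's body presses on something with over 40 N, if the wrist force passes 120 N, or if a joint passes its speed limit or range.

## Robot

A 6-joint arm with a two-finger parallel gripper is mounted at the origin on the work surface. World frame = base frame: x ahead of the robot, y to its left, z up, the work surface at z = 0. Lengths are in mm, angles in rad, forces in N, time in s.
With the tool pointing down it reaches from about 250 to 850 mm from the base axis. Payload 12.5 kg.
Tool frame: the origin (TCP) lies on the centre line of the jaws, within the pads' length; the fingertips stand arm.finger_overhang ahead of it and the grasp point (between the pads) lies 11 mm behind it (arm.finger_overhang is the distance from the TCP to the fingertips, in mm); z points along the fingers, y is the line along which they close (so a half turn about z gives the same grasp; the last joint's range is limited). The gripper opens to 93 mm and grips with 3 to 60 N. Pads are 15 mm wide; open, the fingers measure 128 mm over their backs; the gripper's body (75 mm by 188 mm) begins 65 mm behind the grasp point.
Start: joints at [-1.311, 0.351, 1.652, -0, 1.139, -0.085], TCP at [185.923, -517.607, 226.633] pointing down, gripper open.
Joint ranges: [-2.75, 2.75], [-0.79, 2.1], [0.01, 2.65], [-1.57, 4.71], [0.07, 3.14], [-2.87, 2.87]. Speed limits (rad/s): [2.22, 2.22, 2.79, 3.14, 3.14, 3.14].

## Interface

Orientations are given as [roll, pitch, yaw] about the fixed x, y, z axes, in that order (R = Rz(yaw) Ry(pitch) Rx(roll)).
In Python, from bench import arm gives the robot as it stands. The module is installed in compiled form; this text tells all that it offers.
- The arm moves only by the tool play_rows, never from a script. Its argument "rows" is a list of rows, each a list of 2 entries, a list of its own where there are three numbers: the shift along the tool's x, y, z in m, then the turn about the tool's z in rad. In form: [[[dx, dy, dz], twist], ...]. A call has 1 to 12 rows; each row is the pose to reach, as a shift and turn from the pose commanded when the call began, along the tool's axes at that moment; what a row does not reach only later rows make up. A row lasts 1/8 s, in which the tool goes at most 62.5 mm and 10.7 degrees, less where a joint would pass 70% of its speed; a pose out of reach is approached as far as the arm can. A call with a gripper value outside its range is refused whole. "gripper" is the opening in per cent of the stroke, from 0 (shut) to 100 (fully open), set as the call begins (left out, the last holds). The fingers move at their own pace and stop on an object; "newtons" is the grip in N (left out, the last holds). Time passes only in rows, so rows that repeat a pose let the fingers close. It gives the time, the measured TCP pose, the force, the opening and the grip force at its end, in the units of the state.
- arm.get_state(): the state, without advancing time (a new reading comes with each control period).
- arm.capture(name): name is "scene" or "top" or "wrist"; returns (picture, depth): 480x640x3 uint8, blue, green, red; 480x640 float32, mm along the optical axis (not along the pixel's ray), 0 where there is no reading.
- arm.camera_model(name): a dict with "mtx" (3x3 intrinsics, pixels), "view" (4x4, takes a point from world to camera coordinates). Camera axes: x right, y down, z forward; pixel columns grow to the right and rows downward; lengths in mm; the calibration is good to about 2 mm. A picture is of the moment at which its call begins: read the wrist's pose just before it. camera_model takes no time and is no camera call; for the wrist camera it gives the pose at the moment of the call.
- arm.finish_job(): hands the job in; it is judged then, once.
The state is a dict: "time": time; "joint_pos": joint angles; "qvel": joint speeds; "effort": joint torques, N m; "tool_pos": TCP position; "ee_rot": TCP orientation; "force": force on the tool from outside, world axes, zero at the start; "ft_torque": the same for the moment, N m; "grip_width": finger opening in mm; "grasp_force": force on a finger pad.
Only numpy, scipy, OpenCV 4.12 (cv2) and the standard library are available. Lean on these libraries where they do the work, as an engineer would, in place of code of your own. Each camera call takes 0.05 s, during which the arm holds its last target. There are 200 camera calls.

## Working session

There is one attempt and no reset: what is moved stays moved. The work goes in short steps, Python scripts to look and compute and a tool call to move; the robot and the scene stay as the last step left them, time stands still between calls to the robot, and variables do not carry over. Pictures are saved under pics/ and viewed, at most 10 in all, crops included, and the job is handed in when it is done.

Besides the shell and the picture viewer there is one more tool, called after "Request:" as name(argument=value, ...), one argument or row to a line, values as JSON. play_rows: Moves the arm, as the interface text tells. Its arguments: {"type":"object","properties":{"rows":{"type":"array","items":{"type":"array"}},"gripper":{"type":"number"},"newtons":{"type":"number"}},"required":["rows"]}

```bash
mkdir -p pics
cat > h.py <<'E'
import numpy as np, cv2
from bench import arm
def snap(name,fn):
    m=arm.camera_model(name); im,d=arm.capture(name); cv2.imwrite('pics/'+fn+'.png',im)
    np.savez('pics/'+fn+'.npz',d=d,K=m['mtx'],V=m['view']); return im,d
def load(fn):
    z=np.load('pics/'+fn+'.npz'); return z['d'],np.array(z['K']),np.array(z['V'])
def p3(fn,u,v,z=None,r=1):
    d,K,V=load(fn); ray=np.linalg.inv(K)@[u,v,1]; R=V[:3,:3];t=V[:3,3]
    if z is None:
        w=d[int(v)-r:int(v)+r+1,int(u)-r:int(u)+r+1]; w=w[w>0]; c=ray*np.median(w); return R.T@(c-t)
    o=-R.T@t; q=R.T@ray; return o+q*(z-o[2])/q[2]
def px(fn,P):
    d,K,V=load(fn); c=V[:3,:3]@np.array(P)+V[:3,3]; c=K@c; return c[:2]/c[2]
E
python3 - <<'E'
from h import *
snap('scene','s0');snap('top','t0')
s=arm.get_state();print(s['tool_pos'],s['ee_rot'],s['grip_width'],s['force'],arm.finger_overhang,s['time'])
E
```

```text
[ 185.85147475 -517.34029712  226.15466312] [-3.14055952e+00 -8.45545282e-05  3.44787830e-01] 92.92924696424626 [ 0.56646157  0.57713447 -0.07243067] 8.0 0.1
```

View pics/s0.png

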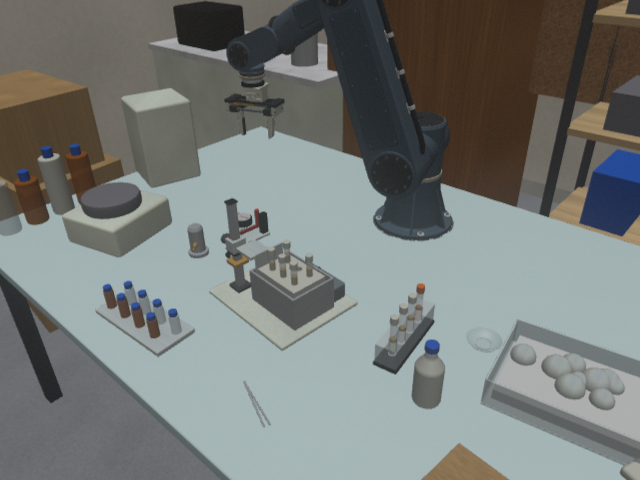

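View pics/t0.png

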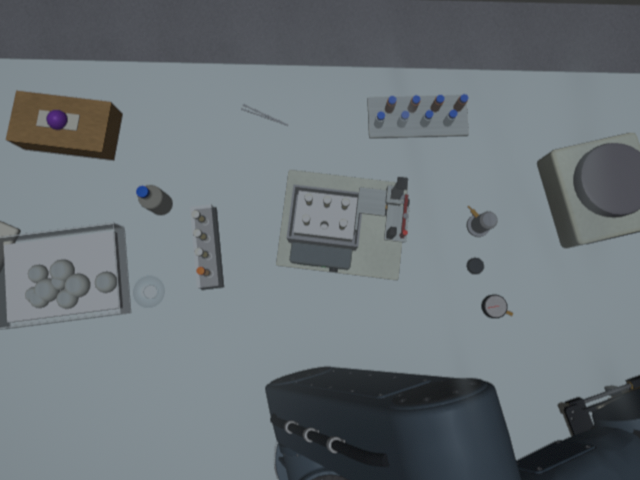

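Scene and top views show the stand (top view about 285–410, 170–278), post at (400,185), grip near (392,232), red bar near (404,234), orange tube (201,271). Next I'll enlarge the stand area.

Run:
```python
from h import *
im=cv2.imread('pics/t0.png')
a=cv2.resize(im[165:285,275:415],None,fx=5,fy=5,interpolation=cv2.INTER_CUBIC)[:600]
cv2.imwrite('pics/t0c.png',a)
d,K,V=load('t0');print(K,-V[:3,:3].T@V[:3,3])
for n,u,v in [('post',401,182),('grip',392,232),('bar',405,233),('orange',201,271),('w1',197,216),('w2',200,235),('w3',200,253),('b00',308,202),('b02',345,205),('hole',325,224),('b10',306,222),('b12',343,224),('tank corner TL',294,188),('TR',361,192),('plateTL',288,171),('plateTR',408,180),('plateBR',401,278),('plateBL',278,267)]: print(n,p3('t0',u,v).round(1))
```

```text
[[510.20153965   0.         321.45681543]
 [  0.         510.20153965 238.11831958]
 [  0.           0.           1.        ]] [ 355.89145399   27.05533318 1288.39517216]
post [ 615.3 -135.6  269.6]
grip [ 521.9 -127.3  200.5]
bar [ 520.2 -155.3  201.3]
orange [433.4 297.2 124.3]
w1 [560.7 313.8 122.6]
w2 [516.7 304.9 120.7]
w3 [474.7 302.  123.2]
b00 [592.4  56.6 158. ]
b02 [585.7 -26.6 166.6]
hole [558.6  16.4  63.9]
b10 [545.7  59.8 163. ]
b12 [542.4 -22.8 167. ]
tank corner TL [637.8  92.4  99.7]
TR [621.2 -63.8 145.5]
plateTL [705.1 114.5   3.9]
plateTR [ 689.4 -196.6    0.9]
plateBR [ 4.356e+02 -1.790e+02 -2.000e-01]
plateBL [456.3 132.3  -1.1]
```

View pics/t0c.png

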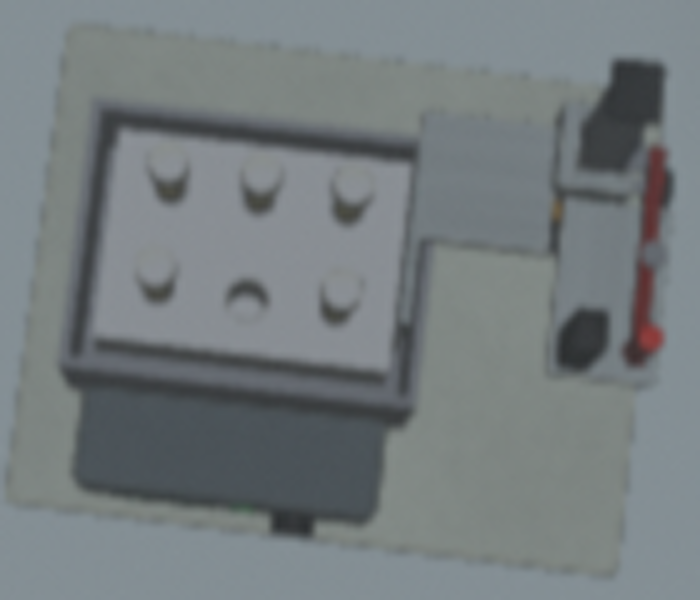

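The crop shows the stand yawed about -0.07. The grip top is at (583,340) in the crop, the red bar at (650,340), the post top at (637,80) and the empty pocket at (247,300). I'll go above the grip for a closer wrist view.

```bash
cat >> h.py <<'E'
def go(x,y,z,yaw):
    s=arm.get_state(); p=np.array(s['tool_pos']); w=s['ee_rot'][2]; c,n=np.cos(w),np.sin(w)
    d=np.array([x,y,z])-p; tw=-((yaw-w+np.pi)%(2*np.pi)-np.pi)
    print('shift',[round(v/1000,4) for v in (c*d[0]+n*d[1], n*d[0]-c*d[1], -d[2])],'twist',round(tw,4),'rows>=',max(np.linalg.norm(d)/62.5,abs(tw)/.187), 'now',p.round(1),round(w,4),'F',np.round(s['force'],1),'t',s['time'])
E
python3 -c "
from h import *
go(510,-125,330,1.5)"
```

```text
shift [np.float64(0.4377), np.float64(-0.2597), np.float64(-0.1038)] twist -1.1552 rows>= 8.3105643288817 now [ 185.9 -517.3  226.2] 0.3448 F [ 0.6  0.6 -0.1] t 0.1
```

Request:
play_rows(
  rows=[
    [[0.438, -0.26, -0.104], -1.155],
    [[0.438, -0.26, -0.104], -1.155],
    [[0.438, -0.26, -0.104], -1.155],
    [[0.438, -0.26, -0.104], -1.155],
    [[0.438, -0.26, -0.104], -1.155],
    [[0.438, -0.26, -0.104], -1.155],
    [[0.438, -0.26, -0.104], -1.155],
    [[0.438, -0.26, -0.104], -1.155],
    [[0.438, -0.26, -0.104], -1.155],
    [[0.438, -0.26, -0.104], -1.155],
    [[0.438, -0.26, -0.104], -1.155],
  ],
  gripper=75,
)

```text
time: 1.48
tool_pos: [509.4, -125.9, 330.1]
ee_rot: [-3.14, 0.0, 1.499]
force: [-1.1, 0.8, 0.7]
grip_width: 70.0
grasp_force: 0.0
```

Run:
```python
from h import *
im,d=snap('wrist','w1')
print(load('w1')[1:],arm.get_state()['tool_pos'],arm.get_state()['ee_rot'])
```

```text
(array([[397.18838013,   0.        , 316.91243603],
       [  0.        , 397.18838013, 240.9547203 ],
       [  0.        ,   0.        ,   1.        ]]), array([[ 9.97441266e-01, -7.14787120e-02, -1.30955612e-03,
        -5.17100503e+02],
       [-6.90763287e-02, -9.68314352e-01,  2.39991201e-01,
        -1.40585611e+02],
       [-1.84223239e-02, -2.39286668e-01, -9.70774180e-01,
         4.69948080e+02],
       [ 0.00000000e+00,  0.00000000e+00,  0.00000000e+00,
         1.00000000e+00]])) [ 509.45089118 -126.00309258  330.28043611] [-3.14082263e+00  8.63752238e-05  1.49831275e+00]
```

View pics/w1.png

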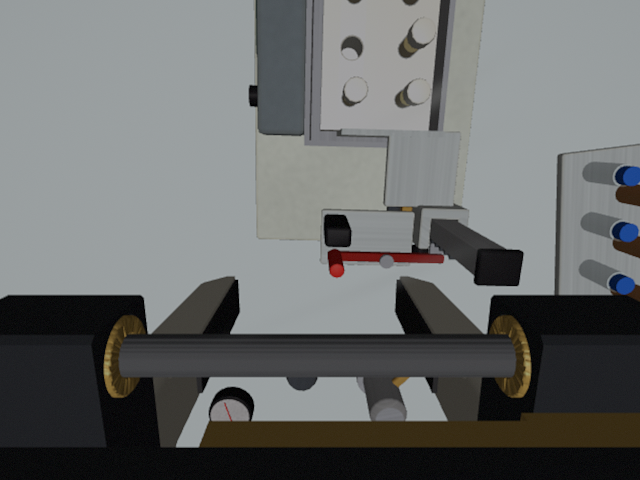

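The wrist view shows the grip at about (337,232), the red bar's top at (336,268), the post top at (498,267) and the block with its empty pocket at (350,47). I'll get exact positions from depth.

```bash
cat >> h.py <<'E'
def cloud(fn):
    d,K,V=load(fn); v,u=np.mgrid[0:480,0:640]; c=np.stack([(u-K[0,2])/K[0,0]*d,(v-K[1,2])/K[1,1]*d,d],-1)
    P=(c-V[:3,3])@V[:3,:3]; P[d<=0]=np.nan; return P
def box(P,u0,u1,v0,v1,zlo,zhi):
    q=P[v0:v1,u0:u1].reshape(-1,3); q=q[(q[:,2]>zlo)&(q[:,2]<zhi)]
    c,s=np.cos(YAW),np.sin(YAW); a=np.stack([q[:,0]*c+q[:,1]*s,-q[:,0]*s+q[:,1]*c],1)
    lo,hi=np.percentile(a,1,0),np.percentile(a,99,0); m=(lo+hi)/2
    return len(q),(hi-lo).round(1),np.array([m[0]*c-m[1]*s,m[0]*s+m[1]*c]).round(1),np.median(q[:,2]).round(1)
YAW=-0.07
E
python3 - <<'E'
from h import *
P=cloud('w1'); 
for n,a in dict(grip=(320,356,210,250),bar=(325,348,245,280),post=(470,525,245,290),t1=(340,370,72,104),t2=(402,435,75,105),t3=(410,438,15,50)).items():
    q=P[a[2]:a[3],a[0]:a[1]]; z=np.nanmax(q[...,2]); zt=np.nanpercentile(q[...,2],95); print(n,z.round(1),zt.round(1),box(P,*a,zt-4,zt+4))
# edges for yaw: block left edge, tank
for u,v in [(322,20),(322,125),(258,150),(258,230),(265,238),(318,240),(350,47),(330,120),(345,10),(430,120)]: print(u,v,P[v,u].round(1))
E
```

```text
grip 205.1 203.3 (537, array([19.4, 15.5]), array([ 524.5, -129.1]), np.float64(202.4))
bar 204.6 203.2 (226, array([13.5, 24.7]), array([ 523.2, -147.6]), np.float64(202.4))
post 273.2 271.8 (1661, array([25.1, 21.4]), array([ 613.8, -137.8]), np.float64(270.8))
t1 171.1 169.8 (496, array([16.9, 17.2]), array([546.1, -23. ]), np.float64(168.7))
t2 171.1 169.6 (497, array([17.1, 17.2]), array([593.6, -27.8]), np.float64(168.6))
t3 171.5 169.7 (550, array([17.4, 17.2]), array([597.8,  13.8]), np.float64(168.7))
322 20 [528.7  66.8  17.6]
322 125 [520.1 -45.1 107.3]
258 150 [444.7 -63.9  12.1]
258 230 [ 434.6 -159.    13.3]
265 238 [ 441.8 -170.2   10.9]
318 240 [ 5.069e+02 -1.800e+02  2.000e-01]
350 47 [553.   27.9  65.8]
330 120 [527.7 -41.2 107.8]
345 10 [546.5  49.1 107. ]
430 120 [628.5 -46.6  74.6]
```

```bash
sed -i 's/^YAW=.*/YAW=-0.10/' h.py; python3 -c "
from h import *
go(524.5,-129.1,198,1.471)"
```

```text
shift [np.float64(-0.002), np.float64(0.0152), np.float64(0.1323)] twist 0.0273 rows>= 2.1307158783523006 now [ 509.5 -126.   330.3] 1.4983 F [0.1 0.4 0.1] t 1.525
```

Request:
play_rows(
  rows=[
    [[-0.002, 0.015, 0.04], 0.027],
    [[-0.002, 0.015, 0.09], 0.027],
    [[-0.002, 0.015, 0.12], 0.027],
    [[-0.002, 0.015, 0.132], 0.027],
    [[-0.002, 0.015, 0.132], 0.027],
  ],
)

```text
time: 2.15
tool_pos: [524.8, -128.5, 198.8]
ee_rot: [-3.141, -0.0, 1.472]
force: [-0.4, 0.6, 0.6]
grip_width: 69.3
grasp_force: 0.0
```

Request:
play_rows(
  rows=[
    [[0, 0, 0], 0],
    [[0, 0, 0], 0],
    [[0, 0, 0], 0],
    [[0, 0, 0], 0],
  ],
  gripper=0,
  newtons=40,
)

```text
time: 2.65
tool_pos: [525.2, -127.9, 198.9]
ee_rot: [3.141, 0.0, 1.473]
force: [0.1, -0.5, -0.3]
grip_width: 34.0
grasp_force: 0.0
```

Request:
play_rows(
  rows=[
    [[0, 0, 0], 0],
    [[0, 0, 0], 0],
    [[0, 0, 0], 0],
  ],
)

```text
time: 3.02
tool_pos: [524.8, -127.9, 198.6]
ee_rot: [-3.141, -0.0, 1.473]
force: [-3.3, -0.6, 2.1]
grip_width: 19.5
grasp_force: 40.0
```

Request:
play_rows(
  rows=[
    [[0, 0, -0.004], 0],
    [[0, 0, -0.008], 0],
    [[0, 0, -0.012], 0],
    [[0, 0, -0.016], 0],
    [[0, 0, -0.02], 0],
    [[0, 0, -0.024], 0],
    [[0, 0, -0.028], 0],
    [[0, 0, -0.032], 0],
    [[0, 0, -0.036], 0],
    [[0, 0, -0.04], 0],
  ],
)

```text
time: 4.28
tool_pos: [524.8, -127.9, 238.7]
ee_rot: [-3.141, -0.0, 1.473]
force: [0.7, -1.9, -19.4]
grip_width: 19.6
grasp_force: 40.0
```

Run:
```python
from h import *
im,d=snap('wrist','w2')
P=cloud('w2'); q=P[0:140,300:470].reshape(-1,3); z=q[:,2]; z=z[np.isfinite(z)]
h,e=np.histogram(z,bins=np.arange(60,260,2)); print([(e[i],h[i]) for i in np.argsort(-h)[:8]])
s=arm.get_state();print(s['force'],s['tool_pos'],s['grip_width'])
```

```text
[(np.int64(146), np.int64(8886)), (np.int64(148), np.int64(5634)), (np.int64(208), np.int64(2266)), (np.int64(188), np.int64(2040)), (np.int64(206), np.int64(647)), (np.int64(186), np.int64(357)), (np.int64(102), np.int64(236)), (np.int64(144), np.int64(109))]
[ -3.61611537  -1.40782716 -10.15120104] [ 524.8226569  -127.86280599  239.14979589] 19.70676627120878
```

Request:
play_rows(
  rows=[
    [[0, 0, -0.004], 0],
    [[0, 0, -0.008], 0],
    [[0, 0, -0.012], 0],
    [[0, 0, -0.016], 0],
    [[0, 0, -0.02], 0],
    [[0, 0, -0.024], 0],
  ],
)

```text
time: 5.08
tool_pos: [524.8, -127.9, 263.5]
ee_rot: [-3.141, -0.0, 1.473]
force: [-5.8, 0.1, -10.6]
grip_width: 19.4
grasp_force: 40.0
```

Request:
play_rows(
  rows=[
    [[0, 0, -0.0015], 0],
    [[0, 0, -0.003], 0],
  ],
)

```text
time: 5.32
tool_pos: [524.8, -127.9, 266.5]
ee_rot: [-3.141, 0.0, 1.473]
force: [-5.9, -0.5, -10.3]
grip_width: 19.8
grasp_force: 40.0
```

Request:
play_rows(
  rows=[
    [[0, 0, -0.0015], 0],
    [[0, 0, -0.003], 0],
  ],
)

```text
time: 5.58
tool_pos: [524.8, -127.9, 267.0]
ee_rot: [-3.14, -0.0, 1.473]
force: [5.2, -3.1, -39.7]
grip_width: 19.6
grasp_force: 40.0
```

Request:
play_rows(
  rows=[
    [[0, 0, -0.0015], 0],
    [[0, 0, -0.003], 0],
  ],
)

```text
time: 5.82
tool_pos: [524.7, -127.8, 267.3]
ee_rot: [-3.138, -0.001, 1.473]
force: [15.3, -4.4, -62.0]
grip_width: 20.1
grasp_force: 39.9
```

Request:
play_rows(
  rows=[
    [[0, 0, -0.0015], 0],
    [[0, 0, -0.003], 0],
  ],
)

```text
time: 6.08
tool_pos: [524.8, -127.2, 269.9]
ee_rot: [-3.137, -0.002, 1.473]
force: [13.3, -2.1, -59.7]
grip_width: 19.6
grasp_force: 39.9
```

The stop was met at about 68 mm of travel, so it started on the 0.030 tooth. I'll ease down onto the 0.090 tooth.

Request:
play_rows(
  rows=[
    [[0, 0, 0.002], 0],
    [[0, 0, 0.004], 0],
    [[0, 0, 0.006], 0],
    [[0, 0, 0.008], 0],
    [[0, 0, 0.009], 0],
  ],
)

```text
time: 6.7
tool_pos: [524.9, -127.3, 266.9]
ee_rot: [3.141, -0.001, 1.473]
force: [-7.7, 5.7, -7.4]
grip_width: 19.4
grasp_force: 40.0
```

Request:
play_rows(
  rows=[
    [[0, 0, 0.0015], 0],
    [[0, 0, 0.003], 0],
    [[0, 0, 0.0045], 0],
    [[0, 0, 0.006], 0],
  ],
)

```text
time: 7.2
tool_pos: [524.9, -127.3, 261.4]
ee_rot: [3.141, -0.001, 1.473]
force: [-12.2, 7.5, 4.7]
grip_width: 19.4
grasp_force: 40.0
```

Request:
play_rows(
  rows=[
    [[0, 0, 0], 0],
    [[0, 0, 0], 0],
    [[0, 0, 0], 0],
    [[0, 0, -0.02], 0],
    [[0, 0, -0.06], 0],
    [[0, 0, -0.09], 0],
    [[0, 0, -0.09], 0],
  ],
  gripper=75,
)

```text
time: 8.07
tool_pos: [526.0, -128.3, 352.2]
ee_rot: [3.136, 0.001, 1.473]
force: [0.0, 0.1, -0.5]
grip_width: 69.6
grasp_force: 0.0
```

Run:
```python
from h import *
im,d=snap('wrist','w3')
P=cloud('w3'); 
q=P[0:140,300:470].reshape(-1,3); z=q[:,2]; z=z[np.isfinite(z)]
h,e=np.histogram(z,bins=np.arange(60,290,2)); print([(e[i],h[i]) for i in np.argsort(-h)[:8]])
snap('scene','s1')
d,K,V=load('t0')
P=cloud('t0'); q=P[260:280,190:212]; print(np.nanpercentile(q[...,2],95))
for a in [(190,212,260,282),(190,205,207,225),(190,210,226,243),(190,210,244,262)]:
    print(box(P,*a,116,132))
a=np.array([433.4,297.2]);print(arm.get_state()['tool_pos'],arm.get_state()['force'],arm.get_state()['joint_pos'])
```

```text
[(np.int64(166), np.int64(7008)), (np.int64(168), np.int64(4457)), (np.int64(228), np.int64(1412)), (np.int64(208), np.int64(1313)), (np.int64(226), np.int64(436)), (np.int64(206), np.int64(273)), (np.int64(164), np.int64(137)), (np.int64(122), np.int64(97))]
124.03440074001325
(56, array([16.6, 16.7]), array([434.5, 299.2]), np.float64(123.6))
(55, array([16.8, 17.2]), array([564.6, 317.3]), np.float64(123.8))
(59, array([18. , 16.8]), array([521.6, 311.7]), np.float64(123.3))
(53, array([16. , 16.3]), array([478.2, 305.7]), np.float64(123.9))
[ 525.08676454 -127.94949832  349.25942691] [ 0.00596183  0.84614306 -0.81552385] [-3.25175716e-01  2.35427337e-01  1.50433277e+00  3.00947461e-05
  1.40161807e+00 -2.27145994e-01]
```

View pics/w3.png

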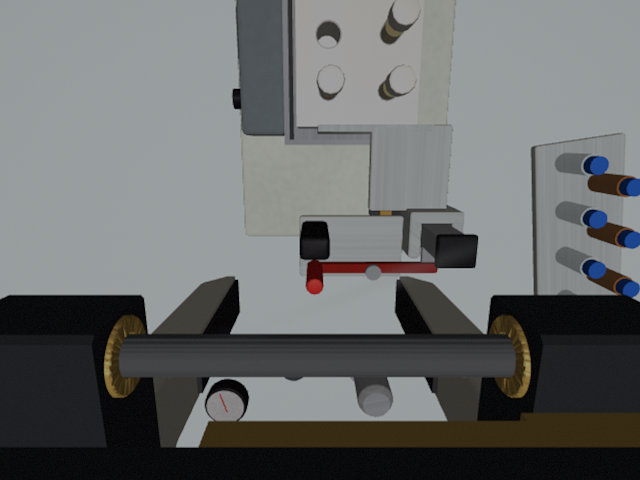

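The wrist view confirms the rack is raised: block top at 167 mm, on the 0.090 tooth. Grip is at (315,238), pocket at (328,35). Next I go to the orange tube.

```bash
python3 -c "
from h import *
go(434.5,299.2,240,.14)"
```

```text
shift [np.float64(0.4162), np.float64(-0.132), np.float64(0.1093)] twist 1.3328 rows>= 7.20178250274383 now [ 525.1 -127.9  349.3] 1.4728 F [ 0.   0.8 -0.8] t 8.175
```

Request:
play_rows(
  rows=[
    [[0.416, -0.132, 0], 1.333],
    [[0.416, -0.132, 0], 1.333],
    [[0.416, -0.132, 0], 1.333],
    [[0.416, -0.132, 0], 1.333],
    [[0.416, -0.132, 0], 1.333],
    [[0.416, -0.132, 0], 1.333],
    [[0.416, -0.132, 0], 1.333],
    [[0.416, -0.132, 0.04], 1.333],
    [[0.416, -0.132, 0.08], 1.333],
    [[0.416, -0.132, 0.109], 1.333],
    [[0.416, -0.132, 0.109], 1.333],
  ],
)

```text
time: 9.55
tool_pos: [433.2, 298.4, 238.1]
ee_rot: [3.14, 0.005, 0.14]
force: [-0.6, -0.7, 0.2]
grip_width: 69.8
grasp_force: 0.0
```

Run:
```python
from h import *
im,d=snap('wrist','w4')
P=cloud('w4'); hsv=cv2.cvtColor(im,cv2.COLOR_BGR2HSV)
m=(hsv[...,0]<18)&(hsv[...,1]>150)&(hsv[...,2]>120)&(P[...,2]>119)&(P[...,2]<130)
q=P[m]; print(len(q),q[:,2].max(),(q.min(0)+q.max(0))/2,np.ptp(q,axis=0),px('w4',[434.5,299.2,124]))
c=(q.min(0)+q.max(0))/2; go(c[0],c[1],121,.14)
```

```text
467 128.10243461561916 [435.48121498 299.78167855 125.89277858] [16.96117122 17.25989506  4.41931207] [314.69532475 236.47260588]
shift [np.float64(0.0015), np.float64(-0.0008), np.float64(0.119)] twist -0.0003 rows>= 1.9036976014975784 now [434.1 298.8 240. ] 0.1397 F [-0.7 -0.1  0.7] t 9.6
```

Request:
play_rows(
  rows=[
    [[0.0015, -0.001, 0.06], 0],
    [[0.0015, -0.001, 0.105], 0],
    [[0.0015, -0.001, 0.13], 0],
    [[0.0015, -0.001, 0.132], 0],
    [[0.0015, -0.001, 0.132], 0],
  ],
)

```text
time: 10.22
tool_pos: [436.7, 300.6, 110.2]
ee_rot: [-3.141, -0.002, 0.14]
force: [0.5, 0.2, 0.4]
grip_width: 69.7
grasp_force: 0.0
```

Request:
play_rows(
  rows=[
    [[0, 0, 0], 0],
    [[0, 0, 0], 0],
    [[0, 0, 0], 0],
    [[0, 0, 0], 0],
    [[0, 0, 0], 0],
    [[0, 0, 0], 0],
    [[0, 0, 0], 0],
  ],
  gripper=0,
  newtons=15,
)

```text
time: 11.1
tool_pos: [435.8, 300.2, 108.6]
ee_rot: [3.142, 0.0, 0.14]
force: [-0.3, 0.2, 0.0]
grip_width: 18.8
grasp_force: 15.0
```

Run:
```python
from h import *
P=cloud('w3'); c,s=np.cos(-.1),np.sin(-.1); ex=np.array([c,s]); ey=np.array([-s,c])
for a,off in [((314,346,60,98),42*ey),((384,418,62,98),42*ey-48*ex),((388,422,0,28),-48*ex)]:
    r=box(P,*a,224,232); print(r,(r[2]+off).round(1))
go(550.2,18.7,300,1.471)
```

```text
(655, array([17.3, 17.2]), array([546.1, -23.2]), np.float64(228.6)) [550.3  18.6]
(656, array([17.1, 17.2]), array([593.6, -27.8]), np.float64(228.6)) [550.   18.8]
(660, array([17.5, 14.1]), array([597.5,  12.2]), np.float64(228.5)) [549.7  17. ]
shift [np.float64(0.0741), np.float64(0.2947), np.float64(-0.1914)] twist -1.3312 rows>= 7.11882291915676 now [435.8 300.2 108.6] 0.1398 F [-0.3  0.2  0. ] t 11.1
```

Request:
play_rows(
  rows=[
    [[0, 0, -0.06], 0],
    [[0, 0, -0.12], 0],
    [[0, 0, -0.18], 0],
    [[0, 0, -0.222], 0],
    [[0, 0, -0.222], 0],
  ],
)

```text
time: 11.72
tool_pos: [436.6, 300.7, 333.7]
ee_rot: [-3.139, -0.005, 0.14]
force: [-0.3, -1.4, -1.2]
grip_width: 18.4
grasp_force: 15.0
```

Run:
```python
from h import *
go(550.2,18.7,330,1.471)
```

```text
shift [np.float64(0.0732), np.float64(0.2951), np.float64(0.0037)] twist -1.3312 rows>= 7.118512086993709 now [436.6 300.7 333.7] 0.1398 F [-0.3 -1.4 -1.2] t 11.725
```

Request:
play_rows(
  rows=[
    [[0.074, 0.295, 0], -1.331],
    [[0.074, 0.295, 0], -1.331],
    [[0.074, 0.295, 0], -1.331],
    [[0.074, 0.295, 0], -1.331],
    [[0.074, 0.295, 0], -1.331],
    [[0.074, 0.295, 0], -1.331],
    [[0.074, 0.295, 0], -1.331],
    [[0.074, 0.295, 0], -1.331],
    [[0.074, 0.295, 0], -1.331],
    [[0.074, 0.295, 0], -1.331],
  ],
)

```text
time: 12.98
tool_pos: [550.0, 18.5, 329.9]
ee_rot: [-3.141, 0.0, 1.468]
force: [1.1, -0.1, -0.1]
grip_width: 18.7
grasp_force: 15.0
```

Run:
```python
from h import *
im,d=snap('wrist','w5'); snap('scene','s2')
go(550.2,18.7,330,1.471)
print(px('w5',[550.2,18.7,167.5]), 'bottom', px('w5',[*arm.get_state()['tool_pos'][:2],arm.get_state()['tool_pos'][2]-88.5]))
```

```text
shift [np.float64(0.0003), np.float64(0.0001), np.float64(0.0003)] twist -0.0017 rows>= 0.009058972811403618 now [550.   18.5 330.3] 1.4693 F [-0.3  0.3  0.5] t 13.075
[316.94687522 224.11305197] bottom [316.60071737 247.4574683 ]
```

View pics/w5.png

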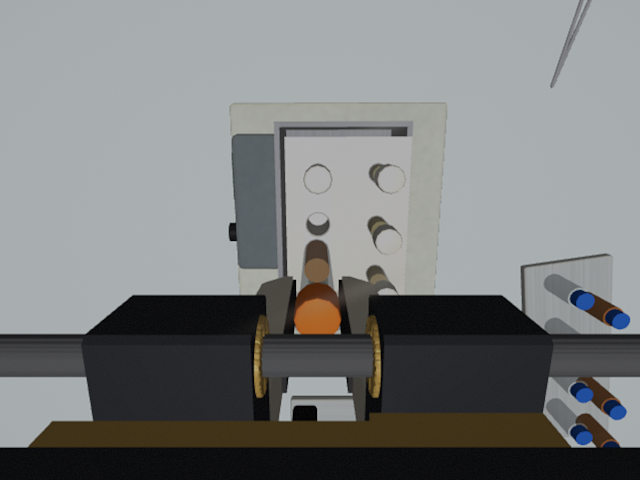

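The wrist view shows the orange tube hanging straight, its foot at (317,242), and the pocket mouth at (318,223). That matches the prediction of (317,224), so I lower it.

Request:
play_rows(
  rows=[
    [[0, 0.0005, 0.04], 0],
    [[0, 0.0005, 0.068], 0],
    [[0, 0.0005, 0.072], 0],
    [[0, 0.0005, 0.08], 0],
    [[0, 0.0005, 0.088], 0],
    [[0, 0.0005, 0.096], 0],
  ],
)

```text
time: 13.82
tool_pos: [550.8, 18.3, 234.6]
ee_rot: [3.141, -0.0, 1.471]
force: [0.6, -0.0, -0.2]
grip_width: 18.7
grasp_force: 15.0
```

Request:
play_rows(
  rows=[
    [[0, 0, 0.008], 0],
    [[0, 0, 0.015], 0],
    [[0, 0, 0.019], 0],
    [[0, 0, 0.021], 0],
    [[0, 0, 0.021], 0],
  ],
)

```text
time: 14.45
tool_pos: [550.7, 18.3, 213.7]
ee_rot: [3.142, 0.0, 1.471]
force: [0.3, -1.0, -0.4]
grip_width: 18.7
grasp_force: 15.0
```

Request:
play_rows(
  rows=[
    [[0, 0, 0.001], 0],
    [[0, 0, 0.0015], 0],
    [[0, 0, 0.002], 0],
    [[0, 0, 0.002], 0],
  ],
)

```text
time: 14.95
tool_pos: [550.7, 18.3, 211.6]
ee_rot: [3.142, -0.0, 1.471]
force: [0.5, -0.7, 0.5]
grip_width: 18.6
grasp_force: 15.0
```

Request:
play_rows(
  rows=[
    [[0, 0, 0.0005], 0],
    [[0, 0, 0.0005], 0],
    [[0, 0, 0], 0],
    [[0, 0, 0], 0],
    [[0, 0, -0.02], 0],
    [[0, 0, -0.06], 0],
    [[0, 0, -0.12], 0],
    [[0, 0, -0.17], 0],
    [[0, 0, -0.17], 0],
  ],
  gripper=34,
)

```text
time: 16.08
tool_pos: [551.6, 18.3, 385.5]
ee_rot: [3.135, -0.0, 1.471]
force: [-0.0, -0.4, -0.8]
grip_width: 31.7
grasp_force: 0.0
```

Run:
```python
from h import *
im,d=snap('wrist','w6'); P=cloud('w6'); hsv=cv2.cvtColor(im,cv2.COLOR_BGR2HSV)
m=(hsv[...,0]<18)&(hsv[...,1]>150)&(hsv[...,2]>100)&(P[...,2]>180)
q=P[m]; print(len(q),np.percentile(q[:,2],[50,90,99])); t=q[q[:,2]>np.percentile(q[:,2],95)-4]; print((t.min(0)+t.max(0))/2)
print(box(P,290,420,150,300,222,236))
# grip plan: closing along stand y, centre 7 mm to -y of grip axis
g=np.array([524.8,-128.6])-7*np.array([.0998,.995]); print(g); go(g[0],g[1],345,-.1); go(g[0],g[1],345,3.0416)
print(arm.get_state()['joint_pos'])
```

```text
675 [227.6839589  229.28598625 230.20491692]
[551.21198689  18.38420813 228.48342499]
(2426, array([64. , 98.8]), array([574.2,  17.5]), np.float64(228.6))
[ 524.1014 -135.565 ]
shift [np.float64(-0.1558), np.float64(-0.0113), np.float64(0.0377)] twist 1.5708 rows>= 8.400128352641003 now [550.9  18.4 382.7] 1.4708 F [ 0.3 -0.1 -0.5] t 16.125
shift [np.float64(-0.1558), np.float64(-0.0113), np.float64(0.0377)] twist -1.5708 rows>= 8.399871647358996 now [550.9  18.4 382.7] 1.4708 F [ 0.3 -0.1 -0.5] t 16.125
[-5.11844456e-02  2.40695266e-01  1.41968512e+00  5.58946508e-05
  1.47859867e+00  4.87830446e-02]
```

Orange tube is seated: its cap top is at 228.5 like its neighbours. Next is the squeeze grip, with the grip side contacting first so the rack cannot drop.

Request:
play_rows(
  rows=[
    [[-0.157, -0.012, 0.038], 1.571],
    [[-0.157, -0.012, 0.038], 1.571],
    [[-0.157, -0.012, 0.038], 1.571],
    [[-0.157, -0.012, 0.038], 1.571],
    [[-0.157, -0.012, 0.038], 1.571],
    [[-0.157, -0.012, 0.038], 1.571],
    [[-0.157, -0.012, 0.038], 1.571],
    [[-0.157, -0.012, 0.038], 1.571],
    [[-0.157, -0.012, 0.038], 1.571],
    [[-0.157, -0.012, 0.038], 1.571],
    [[-0.157, -0.012, 0.038], 1.571],
  ],
  gripper=75,
)

```text
time: 17.5
tool_pos: [522.8, -136.6, 342.8]
ee_rot: [-3.141, 0.001, -0.099]
force: [-0.8, 0.4, 0.8]
grip_width: 69.6
grasp_force: 0.0
```

Run:
```python
from h import *
im,d=snap('wrist','w7'); P=cloud('w7'); hsv=cv2.cvtColor(im,cv2.COLOR_BGR2HSV)
f=np.abs(P[...,2]-262)<5
def rep(n,m):
    q=P[m]
    c,s=np.cos(-.1),np.sin(-.1); a=np.stack([q[:,0]*c+q[:,1]*s,-q[:,0]*s+q[:,1]*c],1)
    lo,hi=np.percentile(a,1,0),np.percentile(a,99,0); k=(lo+hi)/2; print(n,len(q),hi-lo,k[0]*c-k[1]*s,k[0]*s+k[1]*c,np.median(q[:,2]))
near=f&(np.hypot(P[...,0]-524,P[...,1]+135)<45)
red=(hsv[...,1]>120)
rep('grip',near&~red); rep('bar',near&red)
g=np.array([524.6,-129.1])-11*np.array([.0998,.995]); go(*g,236.5,-.1)
```

```text
grip 728 [18.96791799 28.0484497 ] 525.182892484425 -135.82174660374488 262.4497094353361
bar 327 [18.94679226 38.17644502] 524.4531763798046 -141.51361197003652 262.4114511482216
shift [np.float64(0.001), np.float64(0.0034), np.float64(0.1065)] twist 0.0012 rows>= 1.705190172346292 now [ 522.9 -136.6  343. ] -0.0988 F [-0.2  0.2 -0.1] t 17.55
```

View pics/w7.png

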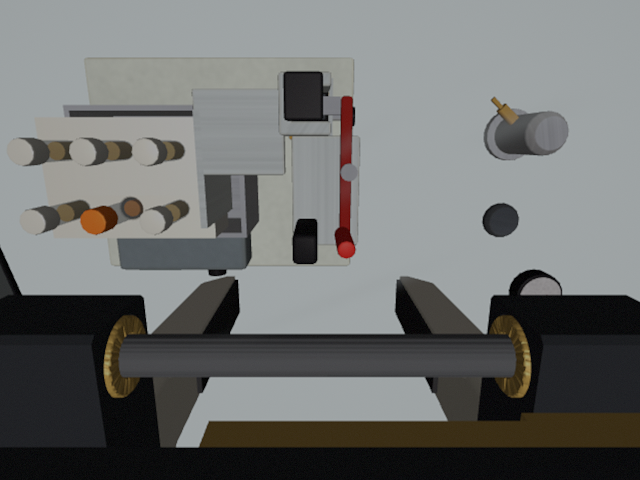

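The wrist view shows grip top near (305,248), red bar top (346,247), and the orange tube in the rack at (98,219). I'll check these against predicted pixels.

Run:
```python
from h import *
im=cv2.imread('pics/w7.png'); hsv=cv2.cvtColor(im,cv2.COLOR_BGR2HSV); P=cloud('w7')
print(px('w7',[524.6,-129.1,262.4]),px('w7',[522,-155,262.4]))
v,u=np.mgrid[0:480,0:640]
for n,(a,b,c,d),col in [('grip',(285,325,210,270),hsv[...,2]<60),('bar',(330,362,225,262),(hsv[...,1]>120))]:
    m=col&(u>a)&(u<b)&(v>c)&(v<d)&(P[...,2]>258)
    q=P[m]; print(n,len(q),u[m].min(),u[m].max(),v[m].min(),v[m].max(),(q.min(0)+q.max(0))/2,np.ptp(q,axis=0))
```

```text
[303.6793684  250.32409913] [345.33183649 250.40889259]
grip 729 293 316 232 263 [ 525.49401286 -129.6455008   261.44931783] [20.55328003 15.9873577   6.83277657]
bar 274 337 354 239 257 [ 522.99318905 -155.26962642  261.55865046] [11.46094361 10.74633505  7.05699085]
```

Request:
play_rows(
  rows=[
    [[0.0015, 0.0038, 0.05], 0],
    [[0.0015, 0.0038, 0.09], 0],
    [[0.0015, 0.0038, 0.104], 0],
    [[0.0015, 0.0038, 0.1065], 0],
    [[0.0015, 0.0038, 0.1065], 0],
  ],
)

```text
time: 18.18
tool_pos: [524.8, -140.8, 238.4]
ee_rot: [3.141, -0.002, -0.1]
force: [1.0, -0.2, 0.3]
grip_width: 70.0
grasp_force: 0.0
```

Request:
play_rows(
  rows=[
    [[0, 0, 0], 0],
    [[0, 0, 0], 0],
    [[0, 0, 0], 0],
    [[0, 0, 0], 0],
  ],
  gripper=38,
  newtons=30,
)

```text
time: 18.68
tool_pos: [524.2, -139.6, 237.3]
ee_rot: [-3.139, 0.0, -0.101]
force: [0.8, 11.5, 1.1]
grip_width: 37.3
grasp_force: 14.7
```

Request:
play_rows(
  rows=[
    [[0, 0, 0], 0],
    [[0, 0, 0], 0],
  ],
  gripper=0,
)

```text
time: 18.92
tool_pos: [524.6, -135.8, 236.0]
ee_rot: [-3.132, 0.001, -0.1]
force: [9.0, 29.6, -8.2]
grip_width: 29.6
grasp_force: 30.0
```

Request:
play_rows(
  rows=[
    [[0, -0.002, 0], 0],
    [[0, -0.004, 0], 0],
    [[0, -0.004, 0], 0],
  ],
  newtons=40,
)

```text
time: 19.3
tool_pos: [524.7, -135.2, 236.0]
ee_rot: [-3.139, 0.001, -0.1]
force: [5.6, 7.7, -9.1]
grip_width: 28.3
grasp_force: 39.9
```

Request:
play_rows(
  rows=[
    [[0, 0, 0.003], 0],
    [[0, 0, 0.008], 0],
    [[0, 0, 0.013], 0],
    [[0, 0, 0.018], 0],
    [[0, 0, 0.023], 0],
    [[0, 0, 0.028], 0],
    [[0, 0, 0.033], 0],
    [[0, 0, 0.038], 0],
    [[0, 0, 0.043], 0],
    [[0, 0, 0.048], 0],
    [[0, 0, 0.053], 0],
    [[0, 0, 0.056], 0],
  ],
)

```text
time: 20.8
tool_pos: [524.7, -135.2, 180.1]
ee_rot: [-3.139, 0.0, -0.1]
force: [5.1, 9.0, -7.3]
grip_width: 28.1
grasp_force: 39.9
```

Run:
```python
from h import *
im,d=snap('wrist','w8'); P=cloud('w8'); 
q=P[100:260,0:230].reshape(-1,3); z=q[:,2]; z=z[np.isfinite(z)]
h,e=np.histogram(z,bins=np.arange(60,290,2)); print([(e[i],h[i]) for i in np.argsort(-h)[:6]])
s=arm.get_state(); print(s['tool_pos'],s['force'],s['grip_width'])
```

```text
[(np.int64(110), np.int64(10125)), (np.int64(150), np.int64(7407)), (np.int64(152), np.int64(3130)), (np.int64(108), np.int64(2117)), (np.int64(170), np.int64(1296)), (np.int64(102), np.int64(539))]
[ 524.71723647 -135.21708011  179.8153146 ] [  7.523992     8.43255084 -11.08266401] 27.99628432697363
```

Request:
play_rows(
  rows=[
    [[0, 0, 0.002], 0],
    [[0, 0, 0.004], 0],
    [[0, 0, 0.006], 0],
    [[0, 0, 0.007], 0],
    [[0, 0, 0.007], 0],
  ],
)

```text
time: 21.48
tool_pos: [524.7, -135.2, 173.2]
ee_rot: [-3.139, 0.0, -0.1]
force: [6.6, 8.3, -9.4]
grip_width: 28.2
grasp_force: 39.9
```

Request:
play_rows(
  rows=[
    [[0, 0, 0.0007], 0],
    [[0, 0, 0.0015], 0],
    [[0, 0, 0.0015], 0],
  ],
)

```text
time: 21.85
tool_pos: [524.7, -135.2, 171.7]
ee_rot: [-3.139, 0.0, -0.1]
force: [5.9, 8.4, -9.0]
grip_width: 28.0
grasp_force: 39.9
```

Request:
play_rows(
  rows=[
    [[0, 0, 0.001], 0],
    [[0, 0, 0.002], 0],
    [[0, 0, 0.002], 0],
  ],
)

```text
time: 22.22
tool_pos: [524.7, -135.2, 169.7]
ee_rot: [-3.139, 0.0, -0.1]
force: [6.2, 8.6, -9.7]
grip_width: 28.3
grasp_force: 39.9
```

Request:
play_rows(
  rows=[
    [[0, 0, 0.001], 0],
    [[0, 0, 0.002], 0],
    [[0, 0, 0.002], 0],
  ],
)

```text
time: 22.6
tool_pos: [524.7, -135.2, 167.7]
ee_rot: [-3.139, 0.0, -0.1]
force: [6.3, 8.3, -9.7]
grip_width: 28.5
grasp_force: 39.9
```

Request:
play_rows(
  rows=[
    [[0, 0, 0.001], 0],
    [[0, 0, 0.002], 0],
    [[0, 0, 0.002], 0],
  ],
)

```text
time: 22.98
tool_pos: [524.7, -135.2, 165.7]
ee_rot: [-3.139, 0.0, -0.1]
force: [5.8, 8.8, -8.9]
grip_width: 27.8
grasp_force: 39.9
```

Request:
play_rows(
  rows=[
    [[0, 0, 0.001], 0],
    [[0, 0, 0.002], 0],
    [[0, 0, 0.002], 0],
  ],
)

```text
time: 23.35
tool_pos: [524.7, -135.2, 163.7]
ee_rot: [-3.139, 0.0, -0.1]
force: [5.6, 9.0, -9.6]
grip_width: 28.1
grasp_force: 39.9
```

Request:
play_rows(
  rows=[
    [[0, 0, 0.001], 0],
    [[0, 0, 0.002], 0],
    [[0, 0, 0.002], 0],
  ],
)

```text
time: 23.72
tool_pos: [524.7, -135.2, 161.7]
ee_rot: [-3.139, 0.0, -0.1]
force: [6.7, 8.3, -9.7]
grip_width: 27.8
grasp_force: 39.9
```

Request:
play_rows(
  rows=[
    [[0, 0, 0.001], 0],
    [[0, 0, 0.002], 0],
    [[0, 0, 0.002], 0],
  ],
)

```text
time: 24.1
tool_pos: [524.7, -135.2, 159.7]
ee_rot: [-3.139, 0.0, -0.1]
force: [6.4, 7.8, -9.4]
grip_width: 28.0
grasp_force: 39.9
```

Request:
play_rows(
  rows=[
    [[0, 0, 0.001], 0],
    [[0, 0, 0.002], 0],
    [[0, 0, 0.002], 0],
  ],
)

```text
time: 24.48
tool_pos: [524.7, -135.2, 157.7]
ee_rot: [-3.139, 0.0, -0.1]
force: [6.6, 8.9, -8.6]
grip_width: 28.1
grasp_force: 39.9
```

Request:
play_rows(
  rows=[
    [[0, 0, 0.001], 0],
    [[0, 0, 0.0015], 0],
    [[0, 0, 0.0015], 0],
  ],
)

```text
time: 24.85
tool_pos: [524.7, -135.2, 156.4]
ee_rot: [-3.139, 0.0, -0.1]
force: [5.2, 8.9, -8.8]
grip_width: 28.2
grasp_force: 39.9
```

Request:
play_rows(
  rows=[
    [[0, 0, 0.001], 0],
    [[0, 0, 0.0015], 0],
    [[0, 0, 0.0015], 0],
  ],
)

```text
time: 25.22
tool_pos: [524.8, -135.2, 155.4]
ee_rot: [-3.139, 0.0, -0.1]
force: [3.8, 9.5, -2.3]
grip_width: 28.5
grasp_force: 39.9
```

Contact with the collar: the hand's load fell from 9 N to 2 N. A touch more, then let go.

Request:
play_rows(
  rows=[
    [[0, 0, 0.0004], 0],
    [[0, 0, 0.0004], 0],
    [[0, 0, 0.0004], 0],
  ],
)

```text
time: 25.6
tool_pos: [524.8, -135.2, 155.2]
ee_rot: [-3.139, 0.0, -0.1]
force: [1.2, 9.2, -1.0]
grip_width: 28.0
grasp_force: 39.9
```

Request:
play_rows(
  rows=[
    [[0, 0, 0], 0],
    [[0, 0, 0], 0],
    [[0, 0, 0], 0],
    [[0, 0, 0], 0],
    [[0, 0, 0], 0],
    [[0, 0, 0], 0],
  ],
  gripper=72,
)

```text
time: 26.35
tool_pos: [524.6, -136.6, 155.3]
ee_rot: [-3.142, -0.0, -0.1]
force: [0.8, -0.2, 0.6]
grip_width: 67.0
grasp_force: 0.0
```

Request:
play_rows(
  rows=[
    [[0, 0, -0.02], 0],
    [[0, 0, -0.06], 0],
    [[0, 0, -0.12], 0],
    [[0, 0, -0.18], 0],
    [[0, 0, -0.19], 0],
    [[0, 0, -0.19], 0],
  ],
)

```text
time: 27.1
tool_pos: [524.4, -136.6, 344.9]
ee_rot: [3.142, -0.0, -0.1]
force: [0.9, -0.6, -1.2]
grip_width: 66.6
grasp_force: 0.0
```

Run:
```python
from h import *
im,d=snap('wrist','w9'); P=cloud('w9'); 
q=P[60:300,0:260].reshape(-1,3); z=q[:,2]; z=z[np.isfinite(z)]
h,e=np.histogram(z,bins=np.arange(60,290,2)); print([(e[i],h[i]) for i in np.argsort(-h)[:6]])
s=arm.get_state(); print(s['time'],s['tool_pos'],s['force'])
```

```text
[(np.int64(84), np.int64(5434)), (np.int64(86), np.int64(3348)), (np.int64(102), np.int64(2270)), (np.int64(126), np.int64(2119)), (np.int64(146), np.int64(1476)), (np.int64(124), np.int64(622))]
27.15 [ 524.14644543 -136.49419832  343.82742448] [ 0.27301158 -0.321588   -0.87373192]
```

View pics/w9.png

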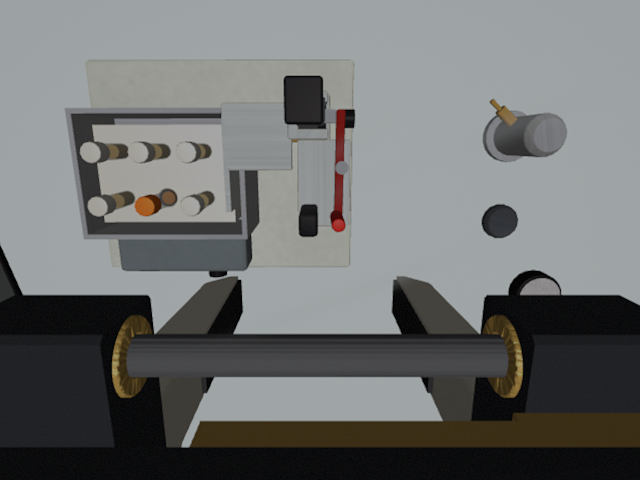

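The rack is down at about 8 mm of lift, resting on the collar. The orange tube is seated at (148,205), the lever has sprung back and the hand is clear.

```bash
python3 -c "
from bench import arm
print(arm.finish_job())"
```

```text
the job is handed in; nothing more can be done
None
```

I handed the job in at about 27 s: the rack was raised on the pawl, the orange tube seated fully in the empty pocket, and the rack eased down to rest on the collar before I let go. While raising, I pulled the lift into its top stop (about 62 N at the wrist, limit 120) and the fingers slipped about 3 mm on the grip, before it settled on the 0.090 tooth.

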